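Step the insulation tester to the next voltage with its push-to-turn selector

TASK

The insulation tester's run is over but its red test key is still latched in, and the connector in its nest has to be tested again at the blue voltage. Press the green standby key so that it latches and the red key pops out, and only then push the selector knob in (never force it round), turn it clockwise until its white line stands at the blue dot, never on past blue towards red, and let it spring fully out there. Last, press the red key so that it latches in again and the green one pops out, and leave the screwdriver and the connector lying in front of the tester where they are.

Things in the scene. Friction and masses are not known exactly. Their poses are not given: they have to be found in the camera images.
- tester: Insulation tester: light grey console with dark cheeks, 200 (x) x 250 (y) x 94 mm, fixed on the bench. Origin: centre of its underside; x to its back, y to its left as the operator faces it, z up. Front part: control panel, sloping up to the back at 20 degrees. Behind it a flat deck 94 mm high with two sockets and a nest holding a connector, 115 mm high at most. Keys and knob alone stand up from the panel.
- panel (a point): Centre of the control panel's surface, at (-0.0295, 0, 0.0678) m of the tester. Frame: x up the slope (0.940, 0, 0.342 in the tester's frame), y left, z out of the panel (-0.342, 0, 0.940): keys and knob are pressed along its -z. In this frame, mm (x, y): knob axis (0, -58); key centres white (-34, 96), green (-34, 60), red (-34, 24).
- knob_grip (a point): On the knob's axis, in its grip bar. Black knob: skirt 62 mm across, its top 14 mm above the panel when out; on it a grip bar 58 long, 14 wide, 25 mm high (this point: 13 mm above the skirt). Frame: x along the bar to the end with the white line (pointer), z outwards. Five dots 45 mm from the axis, clockwise from the left, 45 degrees apart: white, yellow, green, blue, red.
- selector (a joint): Turn of the knob, rad, clockwise seen by the operator: 0 white (pointer left), 0.785 yellow, 1.571 green (pointer up the slope), 2.356 blue, 3.142 red (right, end stop). Starts at white or yellow. Play 0.06 either way. A lug holds it in its position unless pushed in; let out between two positions it slides by itself into the nearer one as it springs out.
- selector_push (a joint): How far the knob is pushed in, m: 0 fully out (only in a position), from 0.0079 on free to turn from one position to the next, 0.010 hard stop. Spring: 5 N at 0, 9 N at the stop; it springs out when let go.
- white_key_top (a point): Middle of the white key's top (a third key, not needed). All keys: square caps 26 x 26 mm, tops 12 mm above the panel when out, pressed along the panel's -z, 36 mm from middle to middle.
- green_key_top (a point): Middle of the green (standby) key's top; moves with the key.
- red_key_top (a point): Middle of the red (test) key's top; moves with the key.
- white_key (a joint): Travel of the white key, m, inwards, as the green one. Starts out and must end out.
- green_key (a joint): Travel of the green key, m: 0 out, about 0.0065 latched, 0.0095 hard stop. It has to be pressed past 0.0075 (up to 8 N on the way); let go, it comes back to 0.0065 and stays. On its way in it slides a latch bar under all keys, so that the key that was latched pops out. Starts out.
- red_key (a joint): Travel of the red key, m, as the green one. Starts latched (about 0.0065).
- screwdriver_2: Red-handled screwdriver, 145 mm, lying on the bench in front of the tester; bystander. Origin: centre of its underside.
- connector_1: Grey D connector, 41 x 33 x 15 mm, lying in front of the tester; bystander. Origin: centre of its underside.

How it is judged:
By the outcome, as a careful person would: the job done as asked, in the order asked, and still so for the second after the job is handed in, with the robot touching nothing.
It also fails if it takes over 64 s, if anything falls off the work surface, if the arm or the gripper's body presses on something with over 40 N, if the wrist force passes 120 N, or if a joint passes its speed limit or range.

ROBOT

A 6-joint arm with a two-finger parallel gripper is mounted at the origin on a cart in front of the work surface, level with it; the furniture and walls round the work are solid. World frame = base frame: x ahead of the robot, y to its left, z up, the work surface at z = 0. Lengths are in m, angles in rad, forces in N, time in s.
With the tool pointing down it reaches from about 0.35 to 0.875 m from the base axis. Payload 15.5 kg.
Tool frame: the origin (TCP) lies at the very end of the fingers, on their centre line; the grasp point (between the pads) lies 19 mm behind it (grip_depth is the distance from the TCP to the grasp point, in m); z points along the fingers, y is the direction in which the jaws open and shut (so a half turn about z gives the same grasp; the last joint's range is limited). The gripper opens to 85 mm and grips with 20 to 120 N. Pads are 22 mm wide; open, the fingers measure 114 mm over their backs; the gripper's body (76 mm by 85 mm) begins 54 mm behind the grasp point. The pads swing forward as they close: fully open they stand 13 mm farther back than shut.
Start: joints at [1.065, 0.494, 1.345, -0, 1.302, -0.096], TCP at [0.25, 0.573, 0.231] pointing down, gripper open.
Joint ranges: [-2.91, 2.91], [-0.82, 2.16], [0.22, 2.67], [-1.22, 4.37], [0.12, 2.79], [-3.08, 3.08]. Speed limits (rad/s): [1.89, 1.89, 2.57, 3.01, 3.01, 3.01].

INTERFACE

Orientations are given as a unit quaternion [x, y, z, w].
In Python, from plant import get_state, camera, job_done, find_in, masks_of, landmark_of, grip_depth gives the robot as it stands. The module is installed in compiled form; this text tells all that it offers.
- The arm moves only by the tool arm_command, never from a script. Its argument "plan" is a list of rows, each an object of numbers: "tx", "ty", "tz": the shift along the tool's x, y, z in units of 20 mm (1.0 is 20 mm); "ax", "ay", "az": the turn, a rotation vector about the tool's x, y, z in units of 0.1 rad (1.0 is 0.1 rad); "hand": the opening, from 0 (shut) to 1 (fully open). A call has 1 to 8 rows; each row shifts and turns the commanded pose from where the row before left it, along the tool's axes as they then stand; what a row does not reach is not made up. A row lasts 1/12 s, in which the tool goes at most 41.7 mm and 7.16 degrees, less where a joint would pass 70% of its speed; a pose out of reach is approached as far as the arm can. A call with a number of a shift or a turn outside -1 to 1 is refused whole. A call with a gripper value outside its range is refused whole. The fingers move at their own pace and stop on an object; "newtons" is the grip in N (left out, the last holds). Time passes only in rows, so rows that do not move let the fingers close. It gives the time, the measured TCP pose, the force and the opening at its end, in the units of the state.
- get_state(): the state, without advancing time (a new reading comes with each control period).
- camera(name): name is "scene" or "top" or "wrist"; returns a dict with "image" (420x560x3 uint8, red, green, blue), "z_map" (420x560 float32, m along the optical axis (not along the pixel's ray), 0 where there is no reading), "fov_y" (degrees; the focal length in pixels is half the picture's height over the tangent of half this angle, whatever the lens; pixels are square), "cx", "cy" (the principal point, pixels), "rvec" (rotation vector, rad) and "tvec" (3), from world to camera coordinates, as OpenCV has them; the wrist camera has in their place "hand_eye" (4x4, takes a point from camera to tool coordinates, whose origin is the TCP and whose axes are the flange's). Camera axes: x right, y down, z forward; pixel columns grow to the right and rows downward; lengths in m; the calibration is good to about 2 mm. A picture is of the moment at which its call begins: read the wrist's pose just before it.
- job_done(): hands the job in, once; it reports no verdict.
Trained networks look in the newest picture that a camera, given by its name, has taken for a name from the list of things; names that differ only in an ending like _2 or _b are one class to them, and where a whole thing is asked for, a point or a joint stands for the part that bears it (a point fixed in the world has none). Each returns a list of dicts, best first, with "score" (0 to 1); they miss things now and then, are a little off and sometimes report something else, mostly with a low value. They report only what shows in the picture. A call takes as long as a camera call.
- find_in(camera, label): "centre" ([row, column] in pixels, amid what is visible of it).
- masks_of(camera, label): "pixels" (420x560 bool, what is visible of it) and "centre" ([row, column] in pixels, amid what is visible of it).
- landmark_of(camera, label): "centre" ([row, column] in pixels: a listed point, or the origin of a listed thing).
The state is a dict: "time": time; "q": joint angles; "dq": joint speeds; "tau": joint torques, N m; "eef_pos": TCP position; "ee_rot": TCP orientation; "wrist_force": force on the tool from outside, world axes, zero at the start; "ft_torque": the same for the moment, N m; "gripper_width": finger opening in m.
Only numpy, scipy, OpenCV 4.12 (cv2) and the standard library are available. Lean on these libraries where they do the work, as an engineer would, in place of code of your own. Each camera call takes 0.05 s, during which the arm holds its last target.

## Working session

There is one attempt and no reset: what is moved stays moved. The work goes in short steps, Python scripts to look and compute and a tool call to move; the robot and the scene stay as the last step left them, time stands still between calls to the robot, and variables do not carry over. Pictures are saved under pics/ and viewed, and the job is handed in when it is done.

Besides the shell and the picture viewer there is one more tool, called after "Request:" as name(argument=value, ...), one argument or row to a line, values as JSON. arm_command: Moves the arm, as the interface text tells. Its arguments: {"type":"object","properties":{"plan":{"type":"array"},"newtons":{"type":"number"}},"required":["plan"]}

```bash
mkdir -p pics; cat > h.py <<'E'
import numpy as np,cv2
from scipy.spatial.transform import Rotation as R
from plant import *
def cam(n):
    s=get_state(); c=camera(n)
    c['f']=c['image'].shape[0]/2/np.tan(np.radians(c['fov_y'])/2)
    if 'rvec' in c:
        Rm=cv2.Rodrigues(np.array(c['rvec'],float))[0]; T=np.eye(4);T[:3,:3]=Rm;T[:3,3]=np.ravel(c['tvec']); c['W']=np.linalg.inv(T)
    else:
        T=np.eye(4);T[:3,:3]=R.from_quat(s['ee_rot']).as_matrix();T[:3,3]=s['eef_pos'];c['W']=T@np.array(c['hand_eye'])
    return c
def pt(c,rc,z=None):
    r,k=rc
    if z is None:
        p=c['z_map'][int(r)-1:int(r)+2,int(k)-1:int(k)+2]; z=np.median(p[p>0])
    p=np.array([(k-c['cx'])/c['f']*z,(r-c['cy'])/c['f']*z,z,1]); return (c['W']@p)[:3]
def proj(c,P):
    P=np.atleast_2d(P);Q=(np.linalg.inv(c['W'])@np.c_[P,np.ones(len(P))].T)[:3]
    return np.c_[Q[1]/Q[2]*c['f']+c['cy'],Q[0]/Q[2]*c['f']+c['cx']]
def save(c,n,s=1,crop=None):
    im=c['image'][:,:,::-1]
    if crop: im=im[crop[0]:crop[1],crop[2]:crop[3]]
    cv2.imwrite('pics/'+n,cv2.resize(im,None,fx=s,fy=s,interpolation=cv2.INTER_CUBIC))
E
python3 - <<'E'
from h import *
print(get_state(),grip_depth)
for n in ['scene','top','wrist']:
    c=cam(n);save(c,n+'0.png');print(n,c['fov_y'],c['cx'],c['cy'],c['W'].round(3).tolist())
    for l in ['tester','panel','knob_grip','green_key_top','red_key_top','white_key_top','screwdriver_2','connector_1']:
        for d in landmark_of(n,l)[:2]:
            try: print(l,round(d['score'],2),np.round(d['centre'],1),pt(c,d['centre']).round(4))
            except Exception as e: print(l,e)
E
```

```text
{'time': 0.0, 'q': array([ 1.06449302e+00,  4.94185853e-01,  1.34613246e+00, -1.75997288e-05,
        1.30251194e+00, -9.54889951e-02]), 'dq': array([ 2.39368625e-03,  1.10926363e-03, -1.26373108e-03, -1.27249837e-03,
       -9.85374269e-05, -7.69425982e-04]), 'tau': array([ 4.00161356e-03, -8.82157159e+01, -3.83878720e+01,  1.42365861e-04,
        9.88707470e-03, -6.88923001e-05]), 'eef_pos': array([0.24941559, 0.57267835, 0.23069815]), 'ee_rot': array([ 2.03963444e-01,  9.78978310e-01, -5.93513981e-04, -1.75295611e-04]), 'wrist_force': array([0.46395878, 0.58730867, 0.27275118]), 'ft_torque': array([-0.01730459, -0.0460155 ,  0.02916414]), 'gripper_width': 0.08576621711833765} 0.0187
scene 52.91887528135942 278.673668995347 199.51951697037453 [[0.881, -0.349, 0.318, 0.211], [-0.472, -0.632, 0.615, -0.746], [-0.014, -0.692, -0.722, 0.68], [0.0, 0.0, 0.0, 1.0]]
tester 0.59 [209.2 311.1] [ 0.5195 -0.2853  0.0759]
panel 0.94 [190.8 300.3] [ 0.5312 -0.224   0.067 ]
panel 0.36 [171.1 261.2] [ 0.4876 -0.1318  0.0673]
knob_grip 0.96 [204.7 317.4] [ 0.5232 -0.2999  0.1005]
green_key_top 0.7
[... 541 characters left out ...]
 -0.2194  0.0775]
panel 0.62 [236.4 349.5] [ 0.4371 -0.3311  0.013 ]
knob_grip 0.64 [176.6 329.7] [ 0.5315 -0.2879  0.1012]
knob_grip 0.59 [249.7 282. ] [ 0.4115 -0.2104  0.0078]
green_key_top 0.79 [202.5 261.4] [ 0.4903 -0.175   0.0695]
red_key_top 0.51 [198.9 277.1] [ 0.4977 -0.2014  0.0619]
white_key_top 0.69 [207.5 238. ] [ 0.4816 -0.1351  0.0662]
white_key_top 0.18 [172.8 290.2] [ 0.541  -0.2231  0.0749]
screwdriver_2 0.9 [248.8 286.6] [ 0.4132 -0.2187  0.0147]
connector_1 0.86 [235.5 352. ] [ 0.4387 -0.3353  0.0148]
wrist 69.13069856428481 276.6899399210364 210.6819141105045 [[0.399, 0.884, 0.242, 0.187], [0.917, -0.385, -0.106, 0.6], [-0.0, 0.264, -0.965, 0.373], [0.0, 0.0, 0.0, 1.0]]
```

View pics/scene0.png

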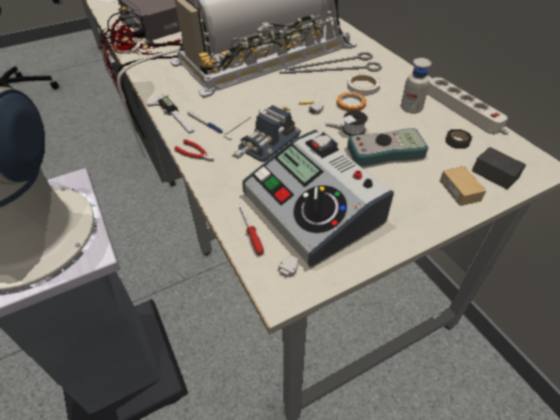

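View pics/top0.png

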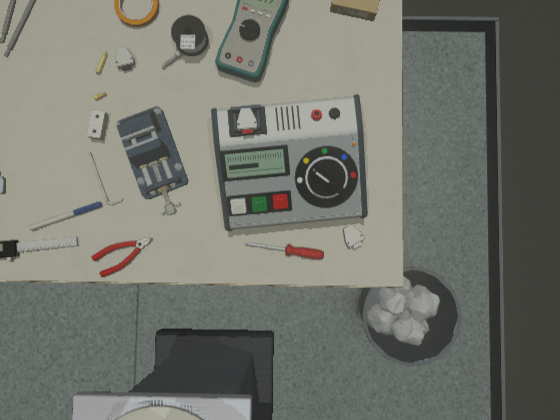

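```bash
python3 - <<'E'
from h import *
c=cam('top');save(c,'top1.png',4,(90,235,205,380))
np.savez('top.npz',**{k:c[k] for k in ['image','z_map','W','f','cx','cy']})
c=cam('scene');save(c,'scene1.png',4,(120,265,230,400))
np.savez('scene.npz',**{k:c[k] for k in ['image','z_map','W','f','cx','cy']})
E
```

```text
(no output)
```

View pics/top1.png

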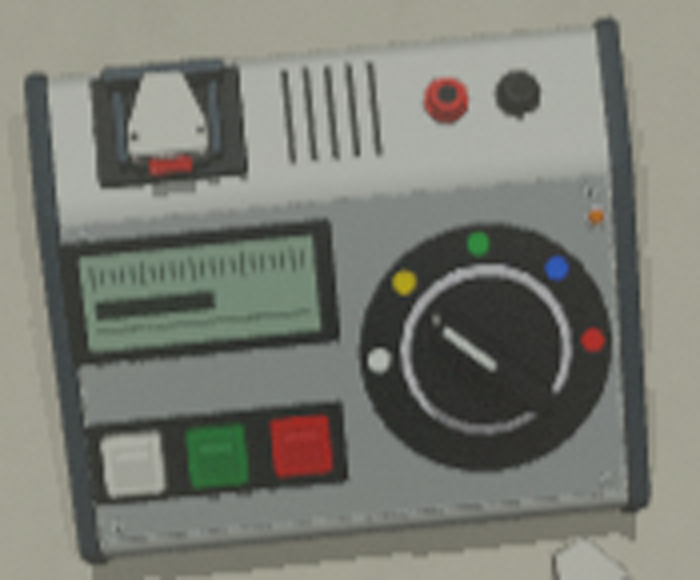

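View pics/scene1.png

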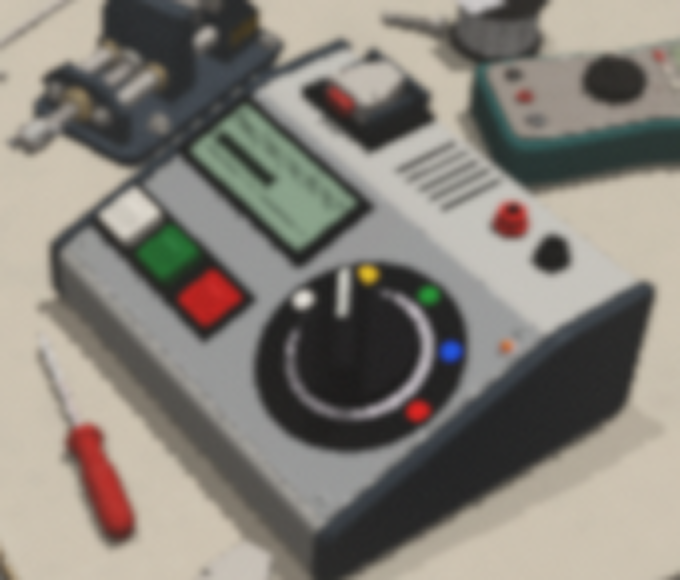

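```bash
cat > fit.py <<'E'
from h import *
from scipy.optimize import least_squares
PR=np.array([[.940,0,-.342],[0,1,0],[.342,0,.940]]) # cols panel x,y,z in tester
PO=np.array([-.0295,0,.0678])
def p2t(p): return PO+PR@np.array(p)
dots={n:p2t([.045*np.sin(a),-.058+.045*np.cos(a),0]) for n,a in zip('wygbr',np.arange(5)*np.pi/4)}
def Tw(v):
    return R.from_euler('z',v[2]).as_matrix(),np.array([v[0],v[1],0])
E
python3 - <<'E'
from fit import *
obs={'top':dict(w=(378,361),y=(404,282),g=(478,244),b=(557,268),r=(593,340)),'scene':dict(w=(303,299),y=(369,274),g=(429,295),b=(451,351),r=(418,411))}
off={'top':(90,205),'scene':(120,230)}
C={n:dict(np.load(n+'.npz')) for n in obs}
def res(v,ns):
    M,t=Tw(v);o=[]
    for n in ns:
        for k,(x,y) in obs[n].items():
            q=proj(C[n],M@dots[k]+t)[0]; o+=[q[0]-((y+.5)/4-.5+off[n][0]),q[1]-((x+.5)/4-.5+off[n][1])]
    return np.array(o)
for ns in (['top'],['scene'],['top','scene']):
    s=least_squares(res,[.56,-.22,0.],args=(ns,));print(ns,s.x.round(4),np.abs(s.fun).max().round(2),s.fun.round(1))
M,t=Tw(s.x)
# depth check for panel plane & keys
for n in C:
  for p,l in [((-.034,.06,.012),'green'),((-.034,.024,.0055),'red'),((-.034,.096,.012),'white'),((.02,.0,0),'pan'),((-.04,-.02,0),'pan2')]:
    P=M@p2t(p)+t;q=proj(C[n],P)[0];print(n,l,P.round(4),q.round(1),pt(C[n],np.round(q)).round(4))
np.save('v.npy',s.x)
E
```

```text
['top'] [ 0.5588 -0.2234  0.1089] 0.59 [-0.4  0.6  0.2  0.3  0.2  0.   0.1 -0.4 -0.1 -0.5]
['scene'] [ 0.5632 -0.2231  0.1077] 0.41 [ 0.1  0.4  0.3 -0.1  0.1 -0.1 -0.  -0.2 -0.4  0. ]
['top', 'scene'] [ 0.5604 -0.2236  0.1093] 1.33 [-1.3  0.7 -0.7  0.4 -0.8  0.2 -0.8 -0.3 -1.1 -0.4  0.7 -0.6  0.9 -1.2
  0.8 -1.1  0.6 -1.2  0.3 -1. ]
top green [ 0.4886 -0.1711  0.0675] [203.6 259.1] [ 0.488  -0.1708  0.0664]
top red [ 0.4948 -0.2066  0.0613] [200.7 280.2] [ 0.4941 -0.2064  0.0623]
top white [ 0.4847 -0.1353  0.0675] [205.6 238.1] [ 0.4839 -0.1353  0.0681]
top pan [ 0.5497 -0.2247  0.0746] [167.7 291.2] [ 0.5491 -0.2244  0.0756]
top pan2 [ 0.4958 -0.2508  0.0541] [200.8 305.8] [ 0.4954 -0.251   0.0554]
scene green [ 0.4886 -0.1711  0.0675] [182. 270.] [ 0.4885 -0.1713  0.0676]
scene red [ 0.4948 -0.2066  0.0613] [193.6 280.7] [ 0.4953 -0.207   0.0602]
scene white [ 0.4847 -0.1353  0.0675] [172.5 260.7] [ 0.4861 -0.1337  0.0669]
scene pan [ 0.5497 -0.2247  0.0746] [185.3 308.4] [ 0.5493 -0.2239  0.075 ]
scene pan2 [ 0.4958 -0.2508  0.0541] [209.6 291.6] [ 0.4955 -0.2529  0.0552]
```

```bash
cat >> fit.py <<'E'
v=np.load('v.npy') if __import__('os').path.exists('v.npy') else None
def w(p):
    M,t=Tw(v); return M@p2t(p)+t
def goal(az_deg): # panel-aligned; rotation about tool z by az_deg from (y=px)
    M,_=Tw(v);P=M@PR; B=np.c_[P[:,1],P[:,0],-P[:,2]]
    return B@R.from_euler('z',az_deg,degrees=True).as_matrix()
def go(p,az=0):
    s=get_state();A=R.from_quat(s['ee_rot']).as_matrix();G=goal(az)
    d=w(p)-s['eef_pos']
    print('t',round(s['time'],2),'tool shift units',(A.T@d/.02).round(3),'rot units',(R.from_matrix(A.T@G).as_rotvec()/.1).round(3))
    M,t=Tw(v);print('panel xyz mm',(PR.T@(M.T@(s['eef_pos']-t)-PO)*1e3).round(2),'F panel',(PR.T@M.T@s['wrist_force']).round(2),'w',round(s['gripper_width'],4))
E
python3 -c "
from fit import *
go([-.034,.06,.09])"
```

```text
t 1.45 tool shift units [-24.658 -29.999   4.526] rot units [-3.161 -1.832 10.396]
panel xyz mm [-125.08  825.72  219.51] F panel [ 0.67  0.84 -0.68] w 0.0852
```

Request:
arm_command(
  plan=[
    {"tx": -0.8,"ty": -1,"hand": 0},
    {"tx": -0.8,"ty": -1,"hand": 0},
    {"tx": -0.8,"ty": -1,"hand": 0},
    {"tx": -0.8,"ty": -1,"hand": 0},
    {"tx": -0.8,"ty": -1,"hand": 0},
    {"tx": -0.8,"ty": -1,"hand": 0},
    {"tx": -0.8,"ty": -1,"hand": 0},
    {"tx": -0.8,"ty": -1,"hand": 0},
  ],
  newtons=30,
)

```text
schema error: expected keys tx, ty, tz, ax, ay, az, hand
```

Request:
arm_command(
  plan=[
    {"tx": -0.8,"ty": -1,"hand": 0},
    {"tx": -0.8,"ty": -1,"hand": 0},
    {"tx": -0.8,"ty": -1,"hand": 0},
    {"tx": -0.8,"ty": -1,"hand": 0},
    {"tx": -0.8,"ty": -1,"hand": 0},
    {"tx": -0.8,"ty": -1,"hand": 0},
    {"tx": -0.8,"ty": -1,"hand": 0},
    {"tx": -0.8,"ty": -1,"hand": 0},
  ],
)

```text
schema error: expected keys tx, ty, tz, ax, ay, az, hand
```

Request:
arm_command(
  plan=[
    {"tx": -0.8,"ty": -1,"hand": 0},
    {"tx": -0.8,"ty": -1,"hand": 0},
    {"tx": -0.8,"ty": -1,"hand": 0},
    {"tx": -0.8,"ty": -1,"hand": 0},
    {"tx": -0.8,"ty": -1,"hand": 0},
    {"tx": -0.8,"ty": -1,"hand": 0},
    {"tx": -0.8,"ty": -1,"hand": 0},
    {"tx": -0.8,"ty": -1,"hand": 0},
  ],
)

```text
schema error: expected keys tx, ty, tz, ax, ay, az, hand
```

Request:
arm_command(
  plan=[
    {"tx": -0.9,"ty": -1,"hand": 0},
    {"tx": -0.9,"ty": -1,"hand": 0},
    {"tx": -0.9,"ty": -1,"hand": 0},
    {"tx": -0.9,"ty": -1,"hand": 0},
    {"tx": -0.9,"ty": -1,"hand": 0},
    {"tx": -0.9,"ty": -1,"hand": 0},
    {"hand": 0},
  ],
)

```text
schema error: expected keys tx, ty, tz, ax, ay, az, hand
```

```bash
python3 -c "
from fit import *
go([-.034,.06,.09])"
```

```text
t 1.45 tool shift units [-24.658 -29.999   4.526] rot units [-3.161 -1.832 10.396]
panel xyz mm [-125.08  825.72  219.51] F panel [ 0.67  0.84 -0.68] w 0.0852
```

All keys are required in every row.

Request:
arm_command(
  plan=[
    {"tx": -0.8,"ty": -1,"tz": 0,"ax": 0,"ay": 0,"az": 0,"hand": 0},
    {"tx": -0.8,"ty": -1,"tz": 0,"ax": 0,"ay": 0,"az": 0,"hand": 0},
    {"tx": -0.8,"ty": -1,"tz": 0,"ax": 0,"ay": 0,"az": 0,"hand": 0},
    {"tx": -0.8,"ty": -1,"tz": 0,"ax": 0,"ay": 0,"az": 0,"hand": 0},
    {"tx": -0.8,"ty": -1,"tz": 0,"ax": 0,"ay": 0,"az": 0,"hand": 0},
    {"tx": -0.8,"ty": -1,"tz": 0,"ax": 0,"ay": 0,"az": 0,"hand": 0},
    {"tx": -0.8,"ty": -1,"tz": 0,"ax": 0,"ay": 0,"az": 0,"hand": 0},
    {"tx": -0.8,"ty": -1,"tz": 0,"ax": 0,"ay": 0,"az": 0,"hand": 0},
  ],
  newtons=30,
)

```text
time: 2.12
eef_pos: [0.3032, 0.3741, 0.2314]
ee_rot: [0.204, 0.979, 0.0, 0.0]
wrist_force: [-0.0, 0.3, -0.8]
gripper_width: -0.0002
```

Request:
arm_command(
  plan=[
    {"tx": -0.8,"ty": -1,"tz": 0,"ax": 0,"ay": 0,"az": 0,"hand": 0},
    {"tx": -0.8,"ty": -1,"tz": 0,"ax": 0,"ay": 0,"az": 0,"hand": 0},
    {"tx": -0.8,"ty": -1,"tz": 0,"ax": 0,"ay": 0,"az": 0,"hand": 0},
    {"tx": -0.8,"ty": -1,"tz": 0,"ax": 0,"ay": 0,"az": 0,"hand": 0},
    {"tx": -0.8,"ty": -1,"tz": 0,"ax": 0,"ay": 0,"az": 0,"hand": 0},
    {"tx": -0.8,"ty": -1,"tz": 0,"ax": 0,"ay": 0,"az": 0,"hand": 0},
    {"tx": -0.8,"ty": -1,"tz": 0,"ax": 0,"ay": 0,"az": 0,"hand": 0},
    {"tx": -0.8,"ty": -1,"tz": 0,"ax": 0,"ay": 0,"az": 0,"hand": 0},
  ],
)

```text
time: 2.78
eef_pos: [0.3567, 0.1763, 0.2315]
ee_rot: [0.204, 0.979, 0.0, 0.0]
wrist_force: [0.5, -0.9, -1.1]
gripper_width: 0.0002
```

Request:
arm_command(
  plan=[
    {"tx": -0.8,"ty": -1,"tz": 0,"ax": 0,"ay": 0,"az": 0,"hand": 0},
    {"tx": -0.8,"ty": -1,"tz": 0,"ax": 0,"ay": 0,"az": 0,"hand": 0},
    {"tx": -0.8,"ty": -1,"tz": 0,"ax": 0,"ay": 0,"az": 0,"hand": 0},
    {"tx": -0.8,"ty": -1,"tz": 0,"ax": 0,"ay": 0,"az": 0,"hand": 0},
    {"tx": -0.8,"ty": -1,"tz": 0,"ax": 0,"ay": 0,"az": 0,"hand": 0},
    {"tx": -0.8,"ty": -1,"tz": 0,"ax": 0,"ay": 0,"az": 0,"hand": 0},
    {"tx": -0.8,"ty": -1,"tz": 0,"ax": 0,"ay": 0,"az": 0,"hand": 0},
    {"tx": -0.8,"ty": -1,"tz": 0,"ax": 0,"ay": 0,"az": 0,"hand": 0},
  ],
)

```text
time: 3.45
eef_pos: [0.4102, -0.0218, 0.2315]
ee_rot: [0.204, 0.979, 0.0, 0.0]
wrist_force: [0.3, -0.4, 0.5]
gripper_width: -0.0002
```

```bash
python3 -c "
from fit import *
go([-.034,.06,.09])"
```

```text
t 3.45 tool shift units [-5.421 -5.941  4.536] rot units [-3.158 -1.829 10.395]
panel xyz mm [-35.96 217.   187.28] F panel [ 0.41 -0.41  0.42] w -0.0002
```

Request:
arm_command(
  plan=[
    {"tx": -0.9,"ty": -1,"tz": 0,"ax": 0,"ay": 0,"az": 0,"hand": 0},
    {"tx": -0.9,"ty": -1,"tz": 0,"ax": 0,"ay": 0,"az": 0,"hand": 0},
    {"tx": -0.9,"ty": -1,"tz": 0,"ax": 0,"ay": 0,"az": 0,"hand": 0},
    {"tx": -0.9,"ty": -1,"tz": 0,"ax": 0,"ay": 0,"az": 0,"hand": 0},
    {"tx": -0.9,"ty": -1,"tz": 0,"ax": 0,"ay": 0,"az": 0,"hand": 0},
    {"tx": -0.9,"ty": -1,"tz": 0,"ax": 0,"ay": 0,"az": 0,"hand": 0},
    {"tx": 0,"ty": 0,"tz": 0,"ax": -0.287,"ay": -0.166,"az": 0.945,"hand": 0},
    {"tx": 0,"ty": 0,"tz": 0,"ax": -0.287,"ay": -0.166,"az": 0.945,"hand": 0},
  ],
)

```text
time: 4.12
eef_pos: [0.4619, -0.1749, 0.2312]
ee_rot: [0.298, 0.954, 0.025, 0.023]
wrist_force: [-0.6, 0.7, -0.3]
gripper_width: 0.0001
```

Request:
arm_command(
  plan=[
    {"tx": 0,"ty": 0,"tz": 0,"ax": -0.287,"ay": -0.166,"az": 0.945,"hand": 0},
    {"tx": 0,"ty": 0,"tz": 0,"ax": -0.287,"ay": -0.166,"az": 0.945,"hand": 0},
    {"tx": 0,"ty": 0,"tz": 0,"ax": -0.287,"ay": -0.166,"az": 0.945,"hand": 0},
    {"tx": 0,"ty": 0,"tz": 0,"ax": -0.287,"ay": -0.166,"az": 0.945,"hand": 0},
    {"tx": 0,"ty": 0,"tz": 0,"ax": -0.287,"ay": -0.166,"az": 0.945,"hand": 0},
    {"tx": 0,"ty": 0,"tz": 0,"ax": -0.287,"ay": -0.166,"az": 0.945,"hand": 0},
    {"tx": 0,"ty": 0,"tz": 0,"ax": -0.287,"ay": -0.166,"az": 0.945,"hand": 0},
    {"tx": 0,"ty": 0,"tz": 0,"ax": -0.287,"ay": -0.166,"az": 0.945,"hand": 0},
  ],
)

```text
time: 4.78
eef_pos: [0.4611, -0.1738, 0.2315]
ee_rot: [0.624, 0.765, 0.119, 0.107]
wrist_force: [0.6, -0.8, -0.3]
gripper_width: -0.0003
```

Request:
arm_command(
  plan=[
    {"tx": 0,"ty": 0,"tz": 0,"ax": -0.287,"ay": -0.166,"az": 0.945,"hand": 0},
    {"tx": 0,"ty": 0,"tz": 0,"ax": 0,"ay": 0,"az": 0,"hand": 0},
    {"tx": 0,"ty": 0,"tz": 0,"ax": 0,"ay": 0,"az": 0,"hand": 0},
  ],
)

```text
time: 5.03
eef_pos: [0.4608, -0.1735, 0.2314]
ee_rot: [0.656, 0.734, 0.129, 0.115]
wrist_force: [0.1, -0.6, -0.1]
gripper_width: 0.0002
```

```bash
python3 -c "
from fit import *
go([-.034,.06,.05]);print(get_state()['q'])
c=cam('wrist');save(c,'w1.png');np.savez('w1.npz',**{k:c[k] for k in ['image','z_map','W','f','cx','cy']})
for k in dots:
  M,t=Tw(v);print(k,proj(c,M@dots[k]+t))
for p in [(-.034,.06,.012),(-.034,.024,.0055)]:print(proj(c,w(p)))
"
```

```text
t 5.03 tool shift units [-0.032 -1.48   6.283] rot units [-0.014 -0.006  0.029]
panel xyz mm [ -4.24  60.66 175.68] F panel [-0.04 -0.56 -0.08] w 0.0002
[-0.64389323  0.19658722  1.90129495  0.32715308  0.81300135 -0.95458132]
w [[257.22186047 281.7841008 ]]
y [[268.01733421 309.63872748]]
g [[293.01502369 320.08108927]]
b [[316.77781546 307.95927504]]
r [[326.21782065 281.23019046]]
[[196.19507156 249.35721667]]
[[227.49560252 250.57920962]]
```

View pics/w1.png

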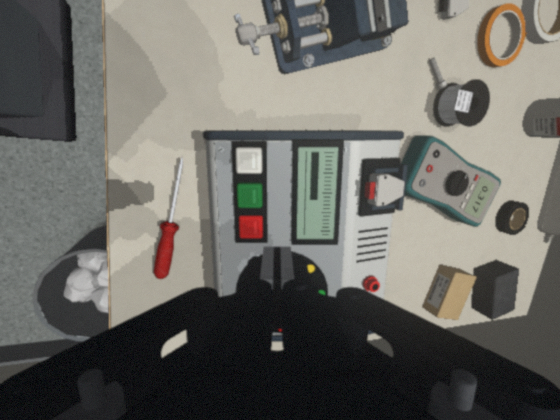

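Request:
arm_command(
  plan=[
    {"tx": 0,"ty": -0.3,"tz": 1,"ax": 0,"ay": 0,"az": 0,"hand": 0},
    {"tx": 0,"ty": -0.3,"tz": 1,"ax": 0,"ay": 0,"az": 0,"hand": 0},
    {"tx": 0,"ty": -0.3,"tz": 1,"ax": 0,"ay": 0,"az": 0,"hand": 0},
    {"tx": 0,"ty": -0.3,"tz": 1,"ax": 0,"ay": 0,"az": 0,"hand": 0},
    {"tx": 0,"ty": -0.28,"tz": 1,"ax": 0,"ay": 0,"az": 0,"hand": 0},
    {"tx": 0,"ty": 0,"tz": 1,"ax": 0,"ay": 0,"az": 0,"hand": 0},
    {"tx": 0,"ty": 0,"tz": 1,"ax": 0,"ay": 0,"az": 0,"hand": 0},
    {"tx": 0,"ty": 0,"tz": 0.5,"ax": 0,"ay": 0,"az": 0,"hand": 0},
  ],
)

```text
time: 5.75
eef_pos: [0.4851, -0.1709, 0.0783]
ee_rot: [0.656, 0.735, 0.129, 0.115]
wrist_force: [0.0, 0.6, 0.4]
gripper_width: -0.0001
```

Request:
arm_command(
  plan=[
    {"tx": 0,"ty": 0,"tz": 0.2,"ax": 0,"ay": 0,"az": 0,"hand": 0},
    {"tx": 0,"ty": 0,"tz": 0,"ax": 0,"ay": 0,"az": 0,"hand": 0},
  ],
)

```text
time: 5.92
eef_pos: [0.4861, -0.1706, 0.0757]
ee_rot: [0.656, 0.734, 0.129, 0.115]
wrist_force: [-0.4, 0.0, 0.2]
gripper_width: 0.0001
```

```bash
python3 -c "
from fit import *
go([-.034,.06,.012])
c=cam('scene');save(c,'s2.png',4,(120,265,230,400))
"
```

```text
t 5.92 tool shift units [-0.04  -0.021  0.429] rot units [-0.015 -0.018  0.023]
panel xyz mm [-33.58  60.79  20.59] F panel [-0.29  0.08  0.33] w 0.0001
```

View pics/s2.png

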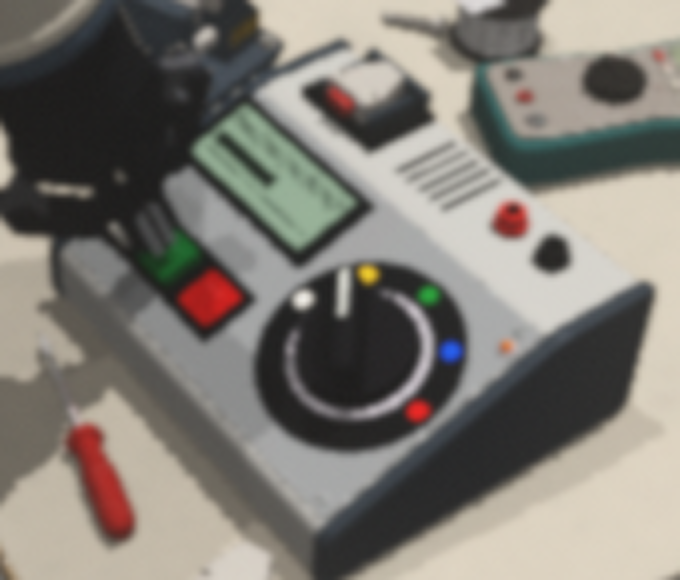

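Request:
arm_command(
  plan=[
    {"tx": 0,"ty": 0,"tz": 0.2,"ax": 0,"ay": 0,"az": 0,"hand": 0},
    {"tx": 0,"ty": 0,"tz": 0.2,"ax": 0,"ay": 0,"az": 0,"hand": 0},
    {"tx": 0,"ty": 0,"tz": 0.15,"ax": 0,"ay": 0,"az": 0,"hand": 0},
    {"tx": 0,"ty": 0,"tz": 0.1,"ax": 0,"ay": 0,"az": 0,"hand": 0},
    {"tx": 0,"ty": 0,"tz": 0,"ax": 0,"ay": 0,"az": 0,"hand": 0},
  ],
)

```text
time: 6.38
eef_pos: [0.4904, -0.1705, 0.0642]
ee_rot: [0.657, 0.733, 0.129, 0.116]
wrist_force: [0.4, -0.1, 3.9]
gripper_width: -0.0002
```

```bash
python3 -c "
from fit import *
go([-.034,.06,.0035])
"
```

```text
t 6.38 tool shift units [-0.019 -0.03   0.241] rot units [-0.002  0.     0.002]
panel xyz mm [-33.42  60.38   8.33] F panel [ 1.73 -0.16  3.48] w -0.0002
```

Request:
arm_command(
  plan=[
    {"tx": 0,"ty": 0,"tz": 0.1,"ax": 0,"ay": 0,"az": 0,"hand": 0},
    {"tx": 0,"ty": 0,"tz": 0.08,"ax": 0,"ay": 0,"az": 0,"hand": 0},
    {"tx": 0,"ty": 0,"tz": 0,"ax": 0,"ay": 0,"az": 0,"hand": 0},
  ],
)

```text
time: 6.63
eef_pos: [0.4915, -0.1703, 0.0608]
ee_rot: [0.657, 0.733, 0.129, 0.116]
wrist_force: [1.4, -0.8, 4.9]
gripper_width: -0.0001
```

Request:
arm_command(
  plan=[
    {"tx": 0,"ty": 0,"tz": 0.05,"ax": 0,"ay": 0,"az": 0,"hand": 0},
    {"tx": 0,"ty": 0,"tz": 0,"ax": 0,"ay": 0,"az": 0,"hand": 0},
  ],
)

```text
time: 6.8
eef_pos: [0.4918, -0.1703, 0.0599]
ee_rot: [0.657, 0.733, 0.129, 0.116]
wrist_force: [-0.2, -0.9, 4.7]
gripper_width: 0.0002
```

```bash
python3 -c "
from fit import *
go([-.034,.06,.0035])
c=cam('scene');save(c,'s3.png',4,(120,265,230,400))
"
```

```text
t 6.8 tool shift units [-0.022 -0.02   0.015] rot units [-0.004 -0.001  0.001]
panel xyz mm [-33.62  60.44   3.8 ] F panel [ 1.28 -0.88  4.48] w 0.0002
```

View pics/s3.png

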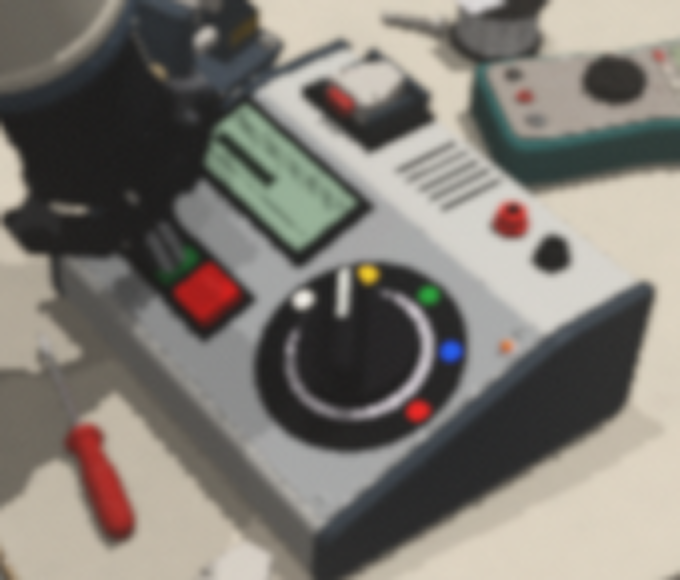

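Request:
arm_command(
  plan=[
    {"tx": 0,"ty": 0,"tz": 0.05,"ax": 0,"ay": 0,"az": 0,"hand": 0},
    {"tx": 0,"ty": 0,"tz": 0,"ax": 0,"ay": 0,"az": 0,"hand": 0},
  ],
)

```text
time: 7.02
eef_pos: [0.492, -0.1702, 0.0589]
ee_rot: [0.657, 0.733, 0.129, 0.116]
wrist_force: [0.4, -2.2, 4.6]
gripper_width: -0.0001
```

Request:
arm_command(
  plan=[
    {"tx": 0,"ty": 0,"tz": -0.3,"ax": 0,"ay": 0,"az": 0,"hand": 0},
    {"tx": 0,"ty": 0,"tz": -0.7,"ax": 0,"ay": 0,"az": 0,"hand": 0},
    {"tx": 0,"ty": 0,"tz": -1,"ax": 0,"ay": 0,"az": 0,"hand": 0},
    {"tx": 0,"ty": 0,"tz": -1,"ax": 0,"ay": 0,"az": 0,"hand": 0},
    {"tx": 0,"ty": 0,"tz": 0,"ax": 0,"ay": 0,"az": 0,"hand": 0},
  ],
)

```text
time: 7.43
eef_pos: [0.4707, -0.1724, 0.1178]
ee_rot: [0.657, 0.733, 0.129, 0.116]
wrist_force: [0.5, -0.4, -0.6]
gripper_width: -0.0001
```

```bash
python3 -c "
from fit import *
go([0,-.058,.065],45)
c=cam('scene');save(c,'s4.png',4,(120,265,230,400))
c=cam('wrist');save(c,'w4.png')
"
```

```text
t 7.43 tool shift units [-5.933  1.682  0.024] rot units [3.000e-03 7.000e-03 7.859e+00]
panel xyz mm [-33.7   60.65  65.44] F panel [ 0.21 -0.45 -0.74] w -0.0001
```

View pics/s4.png

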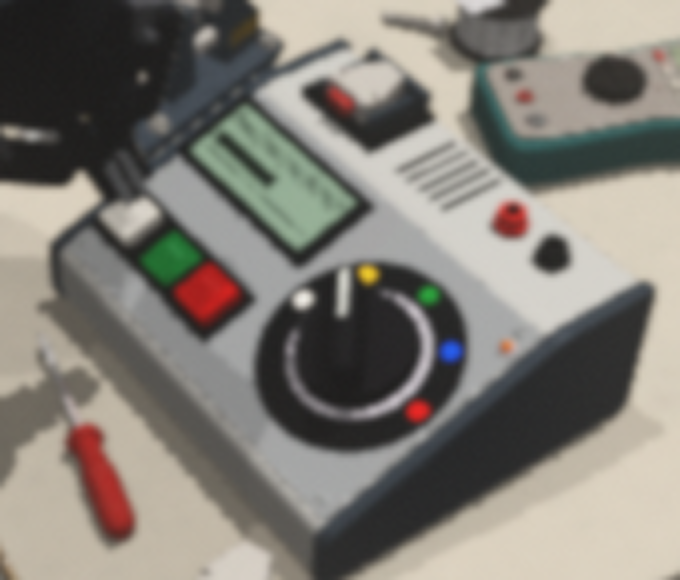

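View pics/w4.png

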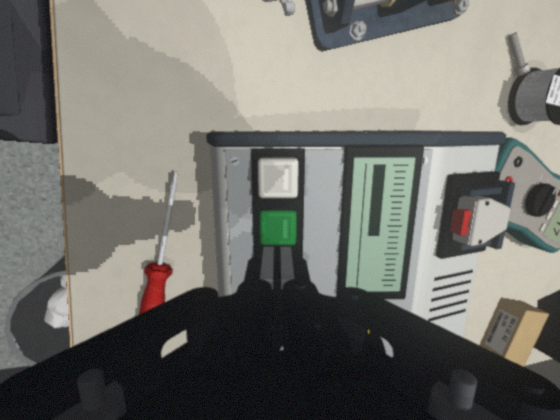

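```bash
cat >> fit.py <<'E'
def heights(c):
    # panel-frame height map
    rr,kk=np.mgrid[0:420,0:560];z=c['z_map'];X=np.stack([(kk-c['cx'])/c['f']*z,(rr-c['cy'])/c['f']*z,z,np.ones_like(z)],-1)@c['W'].T
    M,t=Tw(v);p=((X[...,:3]-t)@M-PO)@PR; p[z<=0]=9
    return p
def keys(c):
    p=heights(c)
    for l,y in (('white',.096),('green',.06),('red',.024)):
        m=(abs(p[...,0]+.034)<.010)&(abs(p[...,1]-y)<.010)&(p[...,2]<.03);print(l,m.sum(),(np.median(p[...,2][m])*1e3).round(2) if m.any() else '')
    m=(abs(p[...,0]+.0)<.03)&(abs(p[...,1]-.004)<.006)&(p[...,2]<.03);print('panel',m.sum(),(np.median(p[...,2][m])*1e3).round(2) if m.any() else '')
E
python3 -c "
from fit import *
keys(dict(np.load('scene.npz')));keys(cam('scene'))"
```

```text
white 74 11.47
green 96 11.1
red 101 4.46
panel 206 0.52
white 58 10.93
green 91 4.58
red 107 10.66
panel 199 0.58
```

Request:
arm_command(
  plan=[
    {"tx": -1,"ty": 0.28,"tz": 0,"ax": 0,"ay": 0,"az": 0,"hand": 0.5},
    {"tx": -1,"ty": 0.28,"tz": 0,"ax": 0,"ay": 0,"az": 0,"hand": 0.5},
    {"tx": -1,"ty": 0.28,"tz": 0,"ax": 0,"ay": 0,"az": 0,"hand": 0.5},
    {"tx": -1,"ty": 0.28,"tz": 0,"ax": 0,"ay": 0,"az": 0,"hand": 0.5},
    {"tx": -1,"ty": 0.28,"tz": 0,"ax": 0,"ay": 0,"az": 0,"hand": 0.5},
    {"tx": -0.93,"ty": 0.28,"tz": 0,"ax": 0,"ay": 0,"az": 0,"hand": 0.5},
    {"tx": 0,"ty": 0,"tz": 0,"ax": 0,"ay": 0,"az": 1,"hand": 0.5},
    {"tx": 0,"ty": 0,"tz": 0,"ax": 0,"ay": 0,"az": 1,"hand": 0.5},
  ],
)

```text
time: 8.25
eef_pos: [0.5161, -0.2875, 0.1256]
ee_rot: [0.729, 0.662, 0.14, 0.101]
wrist_force: [-0.0, -0.3, -0.3]
gripper_width: 0.0428
```

Request:
arm_command(
  plan=[
    {"tx": 0,"ty": 0,"tz": 0,"ax": 0,"ay": 0,"az": 1,"hand": 0.5},
    {"tx": 0,"ty": 0,"tz": 0,"ax": 0,"ay": 0,"az": 1,"hand": 0.5},
    {"tx": 0,"ty": 0,"tz": 0,"ax": 0,"ay": 0,"az": 1,"hand": 0.5},
    {"tx": 0,"ty": 0,"tz": 0,"ax": 0,"ay": 0,"az": 1,"hand": 0.5},
    {"tx": 0,"ty": 0,"tz": 0,"ax": 0,"ay": 0,"az": 1,"hand": 0.5},
    {"tx": 0,"ty": 0,"tz": 0,"ax": 0,"ay": 0,"az": 0.86,"hand": 0.5},
    {"tx": 0,"ty": 0,"tz": 0,"ax": 0,"ay": 0,"az": 0,"hand": 0.5},
  ],
)

```text
time: 8.83
eef_pos: [0.5157, -0.2863, 0.1256]
ee_rot: [0.889, 0.424, 0.163, 0.056]
wrist_force: [-0.2, 0.9, -0.1]
gripper_width: 0.0425
```

```bash
python3 -c "
from fit import *
go([0,-.058,.020],45)
c=cam('scene');keys(c);save(c,'s5.png',4,(120,265,230,400))
c=cam('wrist');save(c,'w5.png');print(proj(c,[w([0,-.058,.039]),w([.0205,-.0375,.039]),w([-.0205,-.0785,.039])]))
"
```

```text
t 8.83 tool shift units [0.004 0.048 2.085] rot units [-0.027 -0.001 -0.053]
panel xyz mm [ -0.66 -57.46  61.73] F panel [-0.16  0.89 -0.02] w 0.0425
white 53 11.06
green 79 4.16
red 109 10.78
panel 173 0.7
[[245.87100757 280.82081174]
 [197.03730734 281.05245183]
 [290.63786015 280.60846253]]
```

View pics/s5.png

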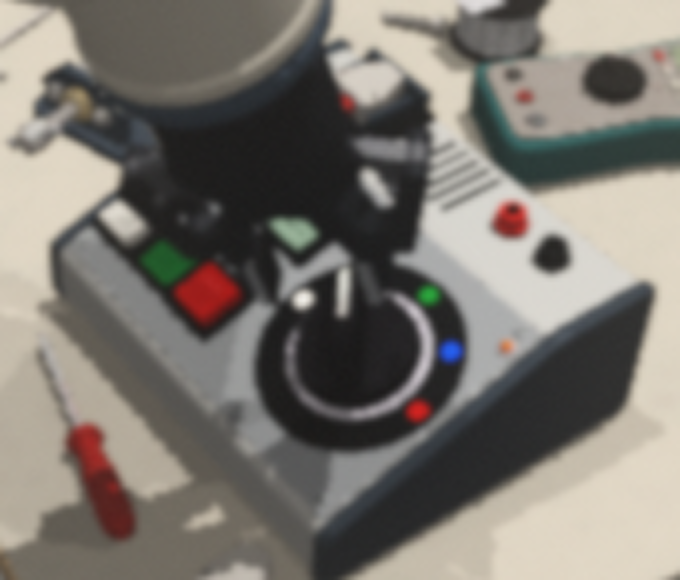

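View pics/w5.png

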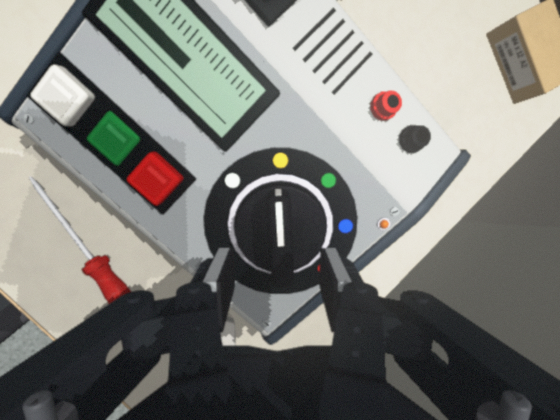

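Request:
arm_command(
  plan=[
    {"tx": 0,"ty": 0.04,"tz": 0.6,"ax": 0,"ay": 0,"az": 0,"hand": 0.5},
    {"tx": 0,"ty": 0,"tz": 0.6,"ax": 0,"ay": 0,"az": 0,"hand": 0.5},
    {"tx": 0,"ty": 0,"tz": 0.6,"ax": 0,"ay": 0,"az": 0,"hand": 0.5},
    {"tx": 0,"ty": 0,"tz": 0.2,"ax": 0,"ay": 0,"az": 0,"hand": 0.5},
    {"tx": 0,"ty": 0,"tz": 0,"ax": 0,"ay": 0,"az": 0,"hand": 0.3},
    {"tx": 0,"ty": 0,"tz": 0,"ax": 0,"ay": 0,"az": 0,"hand": 0.3},
  ],
  newtons=30,
)

```text
time: 9.43
eef_pos: [0.53, -0.2855, 0.0888]
ee_rot: [0.888, 0.426, 0.163, 0.057]
wrist_force: [0.4, 0.8, -0.0]
gripper_width: 0.0256
```

```bash
python3 -c "
from fit import *
go([0,-.058,.017],45);print(get_state()['ft_torque'])
"
```

```text
t 9.43 tool shift units [ 0.002 -0.016  0.261] rot units [-0.018  0.001 -0.002]
panel xyz mm [  0.2  -58.26  22.23] F panel [ 0.4   0.72 -0.19] w 0.0256
[ 0.00510399  0.13993963 -0.01971548]
```

Request:
arm_command(
  plan=[
    {"tx": 0,"ty": 0,"tz": 0.15,"ax": 0,"ay": 0,"az": 0,"hand": 0.3},
    {"tx": 0,"ty": 0,"tz": 0,"ax": 0,"ay": 0,"az": 0,"hand": 0},
    {"tx": 0,"ty": 0,"tz": 0,"ax": 0,"ay": 0,"az": 0,"hand": 0},
    {"tx": 0,"ty": 0,"tz": 0,"ax": 0,"ay": 0,"az": 0,"hand": 0},
    {"tx": 0,"ty": 0,"tz": 0,"ax": 0,"ay": 0,"az": 0,"hand": 0},
  ],
)

```text
time: 9.85
eef_pos: [0.5313, -0.2861, 0.0868]
ee_rot: [0.888, 0.426, 0.164, 0.058]
wrist_force: [1.3, -3.9, -3.5]
gripper_width: 0.0131
```

```bash
python3 -c "
from fit import *
go([0,-.058,.017],45);print(get_state()['ft_torque'])
"
```

```text
t 9.85 tool shift units [ 0.011 -0.059  0.149] rot units [ 0.002  0.004 -0.005]
panel xyz mm [  0.68 -58.99  20.  ] F panel [-0.43 -4.05 -3.57] w 0.0131
[-0.58333174  0.04024835 -0.2185397 ]
```

Request:
arm_command(
  plan=[
    {"tx": 0,"ty": 0,"tz": 0.15,"ax": 0,"ay": 0,"az": 0,"hand": 0},
    {"tx": 0,"ty": 0,"tz": 0.15,"ax": 0,"ay": 0,"az": 0,"hand": 0},
    {"tx": 0,"ty": 0,"tz": 0.1,"ax": 0,"ay": 0,"az": 0,"hand": 0},
    {"tx": 0,"ty": 0,"tz": 0,"ax": 0,"ay": 0,"az": 0,"hand": 0},
  ],
)

```text
time: 10.18
eef_pos: [0.5342, -0.2858, 0.079]
ee_rot: [0.888, 0.426, 0.164, 0.058]
wrist_force: [-2.5, -4.5, 7.1]
gripper_width: 0.0135
```

```bash
python3 -c "
from fit import *
go([0,-.058,.010],45);print(get_state()['ft_torque'])
c=cam('scene');save(c,'s6.png',4,(120,265,230,400))
"
```

```text
t 10.18 tool shift units [ 0.011 -0.06   0.083] rot units [ 0.003  0.004 -0.005]
panel xyz mm [  0.69 -59.    11.67] F panel [-0.41 -4.23  7.68] w 0.0135
[-0.59539977  0.2086314  -0.22014136]
```

View pics/s6.png

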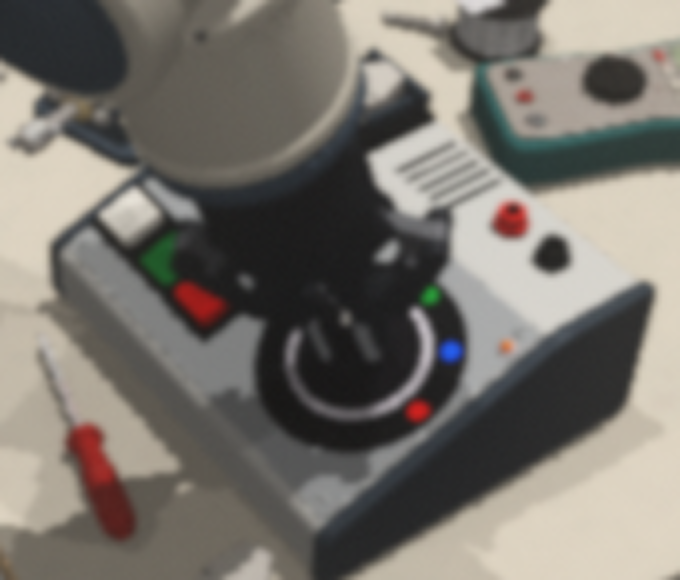

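Request:
arm_command(
  plan=[
    {"tx": 0,"ty": 0,"tz": 0.06,"ax": 0,"ay": 0,"az": 0,"hand": 0},
    {"tx": 0,"ty": 0,"tz": 0,"ax": 0,"ay": 0,"az": 0,"hand": 0},
  ],
)

```text
time: 10.4
eef_pos: [0.5345, -0.2857, 0.078]
ee_rot: [0.888, 0.426, 0.164, 0.058]
wrist_force: [-2.3, -5.0, 6.4]
gripper_width: 0.0131
```

Request:
arm_command(
  plan=[
    {"tx": 0,"ty": 0,"tz": 0.05,"ax": 0,"ay": 0,"az": 0,"hand": 0},
    {"tx": 0,"ty": 0,"tz": 0,"ax": 0,"ay": 0,"az": 0,"hand": 0},
  ],
)

```text
time: 10.57
eef_pos: [0.5348, -0.2857, 0.0773]
ee_rot: [0.888, 0.426, 0.164, 0.058]
wrist_force: [-5.1, -4.5, 9.7]
gripper_width: 0.0137
```

```bash
python3 -c "
from fit import *
go([0,-.058,.010],45);print(get_state()['ft_torque'])
"
```

```text
t 10.57 tool shift units [ 0.008 -0.06  -0.008] rot units [ 0.005  0.004 -0.003]
panel xyz mm [  0.74 -58.96   9.84] F panel [-1.94 -3.96 11.05] w 0.0137
[-0.58229235  0.35249554 -0.15659962]
```

Request:
arm_command(
  plan=[
    {"tx": 0,"ty": 0.04,"tz": 0,"ax": 0,"ay": 0,"az": 0,"hand": 0},
    {"tx": 0,"ty": 0,"tz": 0,"ax": 0,"ay": 0,"az": 0,"hand": 0},
  ],
)

```text
time: 10.73
eef_pos: [0.5349, -0.2858, 0.0773]
ee_rot: [0.888, 0.426, 0.163, 0.057]
wrist_force: [-7.9, -2.9, 10.2]
gripper_width: 0.0133
```

```bash
cat >> fit.py <<'E'
def tq():
    s=get_state();A=R.from_quat(s['ee_rot']).as_matrix();print('tool F',(A.T@s['wrist_force']).round(2),'tool T',(A.T@s['ft_torque']).round(3))
E
python3 -c "
from fit import *
go([0,-.058,.010],45);tq()
"
```

```text
t 10.73 tool shift units [ 0.008 -0.067 -0.009] rot units [-0.008  0.003 -0.004]
panel xyz mm [  0.83 -59.05   9.82] F panel [-4.17 -1.99 12.42] w 0.0133
tool F [ -4.36  -1.55 -12.41] tool T [ 0.412 -0.785 -0.044]
```

Request:
arm_command(
  plan=[
    {"tx": 0,"ty": 0,"tz": 0,"ax": 0,"ay": 0,"az": 0.5,"hand": 0},
    {"tx": 0,"ty": 0,"tz": 0,"ax": 0,"ay": 0,"az": 0.5,"hand": 0},
    {"tx": 0,"ty": 0,"tz": 0,"ax": 0,"ay": 0,"az": 0.5,"hand": 0},
  ],
)

```text
time: 10.98
eef_pos: [0.5348, -0.2857, 0.0773]
ee_rot: [0.918, 0.357, 0.167, 0.045]
wrist_force: [-7.1, -1.8, 11.4]
gripper_width: 0.0132
```

```bash
python3 -c "
from fit import *
go([0,-.058,.010],45);tq()
"
```

```text
t 10.98 tool shift units [-0.002 -0.062 -0.01 ] rot units [-0.009  0.003 -1.529]
panel xyz mm [  0.76 -58.98   9.81] F panel [-2.89 -1.01 13.19] w 0.0132
tool F [ -2.93  -0.91 -13.18] tool T [ 0.401 -0.808 -0.055]
```

Request:
arm_command(
  plan=[
    {"tx": 0,"ty": 0,"tz": 0,"ax": 0,"ay": 0,"az": 0.9,"hand": 0},
    {"tx": 0,"ty": 0,"tz": 0,"ax": 0,"ay": 0,"az": 0.9,"hand": 0},
    {"tx": 0,"ty": 0,"tz": 0,"ax": 0,"ay": 0,"az": 0.9,"hand": 0},
    {"tx": 0,"ty": 0,"tz": 0,"ax": 0,"ay": 0,"az": 0.9,"hand": 0},
    {"tx": 0,"ty": 0,"tz": 0,"ax": 0,"ay": 0,"az": 0.9,"hand": 0},
    {"tx": 0,"ty": 0,"tz": 0,"ax": 0,"ay": 0,"az": 0.9,"hand": 0},
  ],
)

```text
time: 11.48
eef_pos: [0.5347, -0.2854, 0.0772]
ee_rot: [0.98, 0.098, 0.173, -0.002]
wrist_force: [-7.2, 1.3, 12.2]
gripper_width: 0.0136
```

```bash
python3 -c "
from fit import *
go([0,-.058,.010],135);tq()
c=cam('scene');save(c,'s7.png',4,(120,265,230,400))
"
```

```text
t 11.48 tool shift units [-0.03  -0.034 -0.011] rot units [-7.000e-03  1.400e-02  8.759e+00]
panel xyz mm [  0.67 -58.63   9.78] F panel [-2.47  2.04 13.88] w 0.0136
tool F [ -2.28  -2.27 -13.88] tool T [ 0.276 -0.644  0.002]
```

View pics/s7.png

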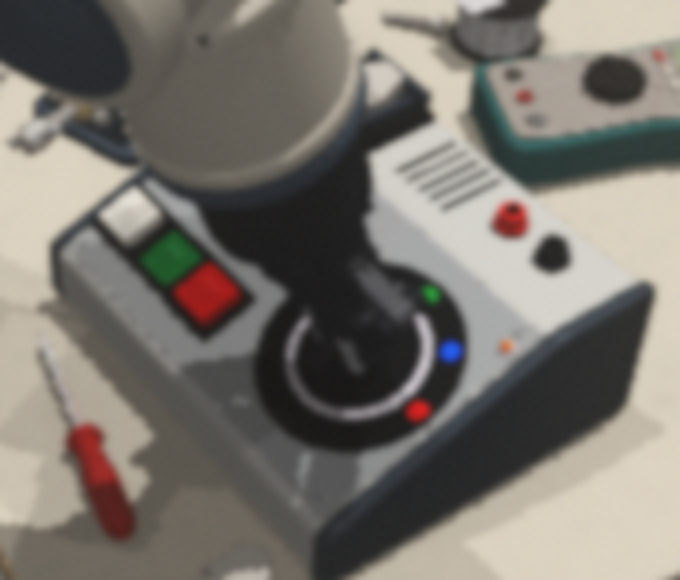

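Request:
arm_command(
  plan=[
    {"tx": 0,"ty": 0,"tz": 0,"ax": 0,"ay": 0,"az": 1,"hand": 0},
    {"tx": 0,"ty": 0,"tz": 0,"ax": 0,"ay": 0,"az": 1,"hand": 0},
    {"tx": 0,"ty": 0,"tz": 0,"ax": 0,"ay": 0,"az": 1,"hand": 0},
    {"tx": 0,"ty": 0,"tz": 0,"ax": 0,"ay": 0,"az": 1,"hand": 0},
    {"tx": 0,"ty": 0,"tz": 0,"ax": 0,"ay": 0,"az": 1,"hand": 0},
    {"tx": 0,"ty": 0,"tz": 0,"ax": 0,"ay": 0,"az": 1,"hand": 0},
    {"tx": 0,"ty": 0,"tz": 0,"ax": 0,"ay": 0,"az": 1,"hand": 0},
    {"tx": 0,"ty": 0,"tz": 0,"ax": 0,"ay": 0,"az": 0.5,"hand": 0},
  ],
)

```text
time: 12.2
eef_pos: [0.5348, -0.2849, 0.0773]
ee_rot: [0.948, -0.268, 0.16, -0.066]
wrist_force: [-5.9, 4.0, 13.2]
gripper_width: 0.0134
```

Request:
arm_command(
  plan=[
    {"tx": 0,"ty": 0,"tz": 0,"ax": 0,"ay": 0,"az": 0,"hand": 0},
    {"tx": 0,"ty": 0,"tz": 0,"ax": 0,"ay": 0,"az": 0,"hand": 0},
  ],
)

```text
time: 12.37
eef_pos: [0.5348, -0.2849, 0.0773]
ee_rot: [0.948, -0.266, 0.16, -0.065]
wrist_force: [-5.4, 2.9, 13.3]
gripper_width: 0.0134
```

```bash
python3 -c "
from fit import *
go([0,-.058,.010],135);tq()
c=cam('scene');save(c,'s8.png',4,(120,265,230,400))
"
```

```text
t 12.37 tool shift units [-0.038  0.017 -0.011] rot units [-0.007  0.019  1.299]
panel xyz mm [  0.81 -58.2    9.78] F panel [-0.24  3.49 14.23] w 0.0134
tool F [ -2.34  -2.63 -14.22] tool T [ 0.495 -0.591 -0.049]
```

View pics/s8.png

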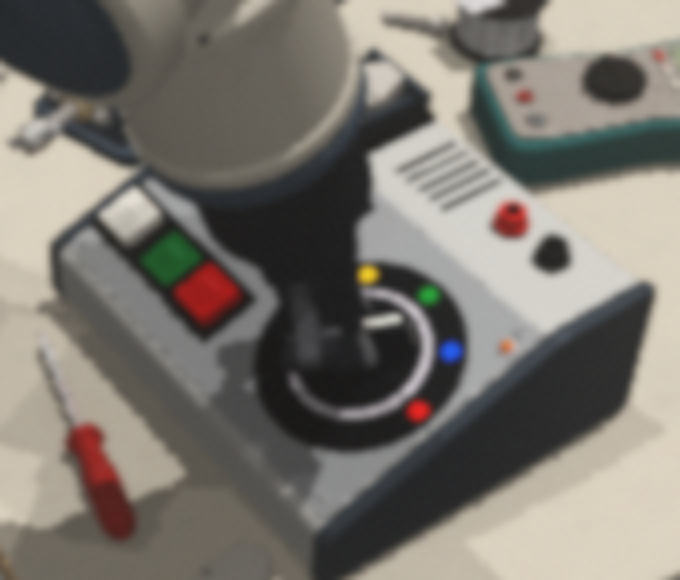

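Request:
arm_command(
  plan=[
    {"tx": 0,"ty": 0,"tz": 0,"ax": 0,"ay": 0,"az": 0.5,"hand": 0},
    {"tx": 0,"ty": 0,"tz": 0,"ax": 0,"ay": 0,"az": 0.5,"hand": 0},
    {"tx": 0,"ty": 0,"tz": 0,"ax": 0,"ay": 0,"az": 0.25,"hand": 0},
    {"tx": 0,"ty": 0,"tz": 0,"ax": 0,"ay": 0,"az": 0,"hand": 0},
    {"tx": 0,"ty": 0,"tz": 0,"ax": 0,"ay": 0,"az": 0,"hand": 0},
  ],
)

```text
time: 12.83
eef_pos: [0.5349, -0.2849, 0.0773]
ee_rot: [0.93, -0.324, 0.156, -0.075]
wrist_force: [-5.1, 4.0, 12.8]
gripper_width: 0.0129
```

```bash
python3 -c "
from fit import *
go([0,-.058,.010],135);tq()
c=cam('scene');save(c,'s9.png',4,(120,265,230,400))
c=cam('wrist');save(c,'w9.png')
"
```

```text
t 12.83 tool shift units [-0.038  0.026 -0.01 ] rot units [-0.007  0.018  0.051]
panel xyz mm [  0.9  -58.16   9.81] F panel [-0.    4.49 13.66] w 0.0129
tool F [ -3.19  -3.2  -13.64] tool T [ 0.519 -0.608  0.014]
```

View pics/s9.png

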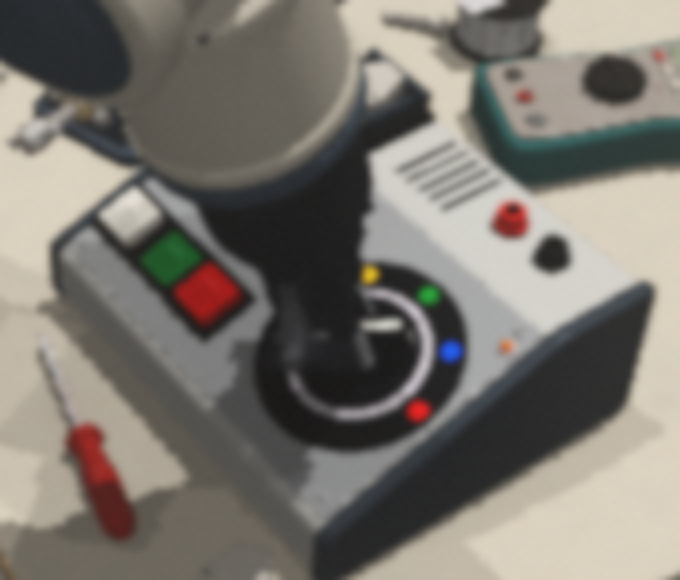

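View pics/w9.png

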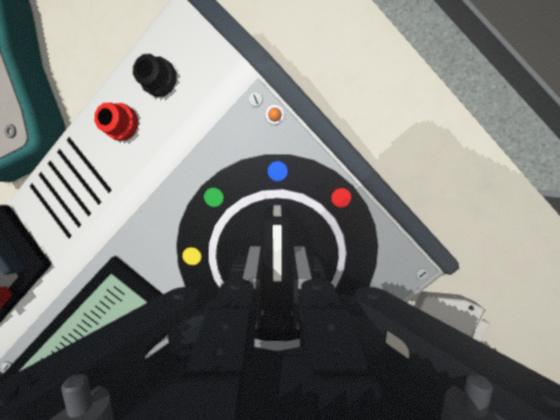

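Request:
arm_command(
  plan=[
    {"tx": 0,"ty": 0,"tz": -0.12,"ax": 0,"ay": 0,"az": 0,"hand": 0},
    {"tx": 0,"ty": 0,"tz": -0.12,"ax": 0,"ay": 0,"az": 0,"hand": 0},
    {"tx": 0,"ty": 0,"tz": -0.12,"ax": 0,"ay": 0,"az": 0,"hand": 0},
    {"tx": 0,"ty": 0,"tz": -0.12,"ax": 0,"ay": 0,"az": 0,"hand": 0},
    {"tx": 0,"ty": 0,"tz": 0,"ax": 0,"ay": 0,"az": 0,"hand": 0},
  ],
)

```text
time: 13.35
eef_pos: [0.5316, -0.2853, 0.0863]
ee_rot: [0.93, -0.324, 0.156, -0.075]
wrist_force: [-0.2, 4.4, 4.6]
gripper_width: 0.0134
```

```bash
python3 -c "
from fit import *
go([0,-.058,.010],135);tq()
"
```

```text
t 13.35 tool shift units [-0.037  0.023  0.467] rot units [-0.006  0.02   0.054]
panel xyz mm [  0.85 -58.2   19.35] F panel [1.79 4.36 4.23] w 0.0134
tool F [-1.81 -4.36 -4.22] tool T [ 0.808 -0.496 -0.026]
```

Now open to release, then lift off.

Request:
arm_command(
  plan=[
    {"tx": 0,"ty": 0,"tz": -0.03,"ax": 0,"ay": 0,"az": 0,"hand": 0},
    {"tx": 0,"ty": 0,"tz": 0,"ax": 0,"ay": 0,"az": 0,"hand": 0.5},
    {"tx": 0,"ty": 0,"tz": 0,"ax": 0,"ay": 0,"az": 0,"hand": 0.5},
    {"tx": 0,"ty": 0,"tz": 0,"ax": 0,"ay": 0,"az": 0,"hand": 0.5},
    {"tx": 0,"ty": 0,"tz": -0.7,"ax": 0,"ay": 0,"az": 0,"hand": 0.5},
    {"tx": 0,"ty": 0,"tz": -1,"ax": 0,"ay": 0,"az": 0,"hand": 0.5},
    {"tx": 0,"ty": 0,"tz": -0.8,"ax": 0,"ay": 0,"az": 0,"hand": 0.5},
    {"tx": 0,"ty": 0,"tz": 0,"ax": 0,"ay": 0,"az": 0,"hand": 0.5},
  ],
)

```text
time: 14.02
eef_pos: [0.5149, -0.289, 0.1361]
ee_rot: [0.93, -0.324, 0.158, -0.074]
wrist_force: [1.6, -0.6, 0.4]
gripper_width: 0.0428
```

```bash
python3 -c "
from fit import *
go([-.034,.024,.065],0)
c=cam('scene');save(c,'s10.png',4,(120,265,230,400));keys(c)
c=cam('wrist');save(c,'w10.png')
p=heights(c);d=np.hypot(p[...,0],p[...,1]+.058)
for a,b in ((.022,.028),(0.0,.01),(.035,.04)):
  m=(d>a)&(d<b)&(p[...,2]<.045);print(np.percentile(p[...,2][m]*1e3,[10,50,90]).round(1))
"
```

```text
t 14.02 tool shift units [-4.234 -1.727  0.335] rot units [ 3.1000e-02 -5.0000e-03 -2.3505e+01]
panel xyz mm [  1.92 -60.08  71.97] F panel [ 1.55 -0.75 -0.16] w 0.0428
white 76 11.5
green 95 4.43
red 102 11.03
panel 71 -864.23
[12.4 13.3 37.4]
[13.9 37.6 38.6]
[0.6 1.5 3.2]
```

View pics/s10.png

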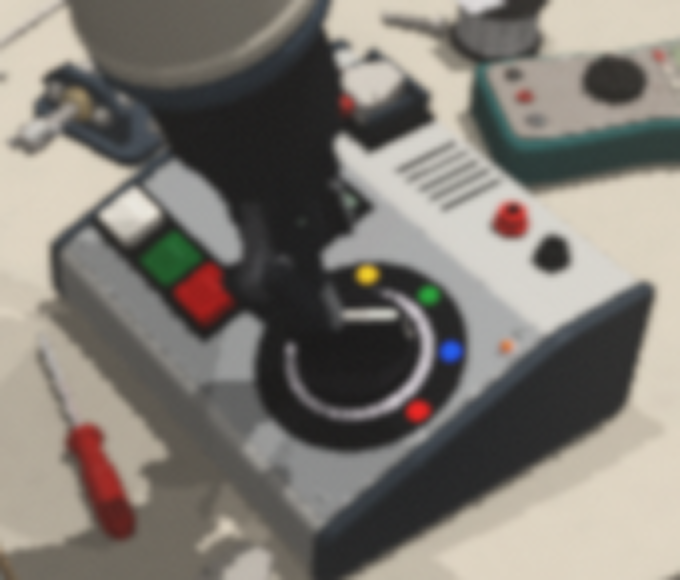

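View pics/w10.png

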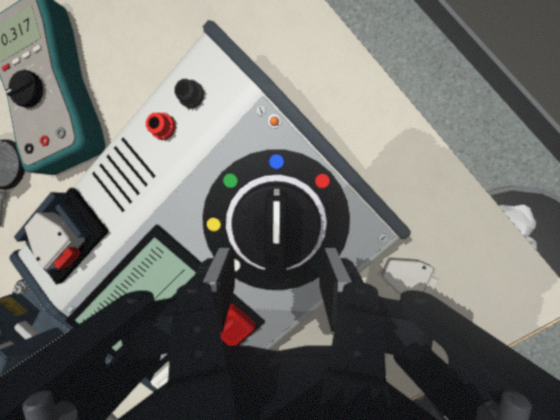

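Request:
arm_command(
  plan=[
    {"tx": -0.85,"ty": -0.34,"tz": 0,"ax": 0,"ay": 0,"az": 0,"hand": 0},
    {"tx": -0.85,"ty": -0.34,"tz": 0,"ax": 0,"ay": 0,"az": 0,"hand": 0},
    {"tx": -0.85,"ty": -0.34,"tz": 0,"ax": 0,"ay": 0,"az": 0,"hand": 0},
    {"tx": -0.85,"ty": -0.34,"tz": 0,"ax": 0,"ay": 0,"az": 0,"hand": 0},
    {"tx": -0.85,"ty": -0.34,"tz": 0,"ax": 0,"ay": 0,"az": 0,"hand": 0},
    {"tx": 0,"ty": 0,"tz": 0,"ax": 0,"ay": 0,"az": 1,"hand": 0},
    {"tx": 0,"ty": 0,"tz": 0,"ax": 0,"ay": 0,"az": 1,"hand": 0},
    {"tx": 0,"ty": 0,"tz": 0,"ax": 0,"ay": 0,"az": 1,"hand": 0},
  ],
)

```text
time: 14.78
eef_pos: [0.4713, -0.2078, 0.1203]
ee_rot: [0.87, -0.462, 0.142, -0.098]
wrist_force: [0.7, -0.7, 0.1]
gripper_width: -0.0002
```

Request:
arm_command(
  plan=[
    {"tx": 0,"ty": 0,"tz": 0,"ax": 0,"ay": 0,"az": 1,"hand": 0},
    {"tx": 0,"ty": 0,"tz": 0,"ax": 0,"ay": 0,"az": 1,"hand": 0},
    {"tx": 0,"ty": 0,"tz": 0,"ax": 0,"ay": 0,"az": 1,"hand": 0},
    {"tx": 0,"ty": 0,"tz": 0,"ax": 0,"ay": 0,"az": 1,"hand": 0},
    {"tx": 0,"ty": 0,"tz": 0,"ax": 0,"ay": 0,"az": 0.9,"hand": 0},
    {"tx": 0,"ty": 0,"tz": 0,"ax": 0,"ay": 0,"az": 0,"hand": 0},
    {"tx": 0,"ty": 0,"tz": 0,"ax": 0,"ay": 0,"az": 0,"hand": 0},
  ],
)

```text
time: 15.37
eef_pos: [0.4714, -0.2082, 0.1206]
ee_rot: [0.735, -0.656, 0.115, -0.129]
wrist_force: [-0.8, -0.0, -0.8]
gripper_width: 0.0003
```

```bash
python3 -c "
from fit import *
go([-.034,.024,.020],180);print(get_state()['q'])
"
```

```text
t 15.37 tool shift units [ 0.055 -0.091  2.46 ] rot units [0.014 0.01  0.034]
panel xyz mm [-35.77  25.03  69.22] F panel [-1.01  0.05 -0.53] w 0.0003
[-0.69525351  0.42544657  1.9818362   0.49559191  0.54394971  1.93100882]
```

Request:
arm_command(
  plan=[
    {"tx": 0.05,"ty": -0.09,"tz": 0.8,"ax": 0,"ay": 0,"az": 0,"hand": 0},
    {"tx": 0,"ty": 0,"tz": 0.8,"ax": 0,"ay": 0,"az": 0,"hand": 0},
    {"tx": 0,"ty": 0,"tz": 0.8,"ax": 0,"ay": 0,"az": 0,"hand": 0},
    {"tx": 0,"ty": 0,"tz": 0,"ax": 0,"ay": 0,"az": 0,"hand": 0},
  ],
)

```text
time: 15.7
eef_pos: [0.4894, -0.2068, 0.0745]
ee_rot: [0.735, -0.656, 0.114, -0.129]
wrist_force: [-0.7, 0.5, 0.7]
gripper_width: 0.0002
```

```bash
python3 -c "
from fit import *
go([-.034,.024,.003],180)
c=cam('scene');save(c,'s11.png',4,(120,265,230,400))
"
```

```text
t 15.7 tool shift units [ 0.022 -0.029  0.833] rot units [0.028 0.022 0.035]
panel xyz mm [-34.56  24.39  19.67] F panel [-0.36  0.61  0.92] w 0.0002
```

View pics/s11.png

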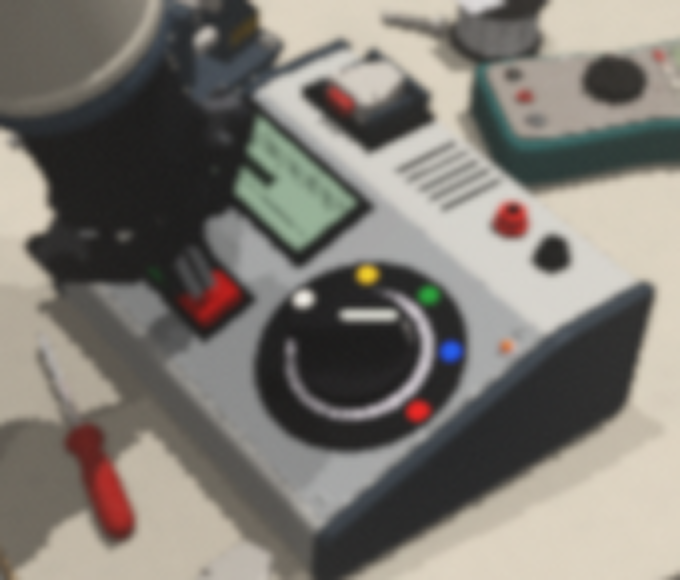

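Request:
arm_command(
  plan=[
    {"tx": 0,"ty": 0,"tz": 0.2,"ax": 0,"ay": 0,"az": 0,"hand": 0},
    {"tx": 0,"ty": 0,"tz": 0.2,"ax": 0,"ay": 0,"az": 0,"hand": 0},
    {"tx": 0,"ty": 0,"tz": 0.15,"ax": 0,"ay": 0,"az": 0,"hand": 0},
    {"tx": 0,"ty": 0,"tz": 0.1,"ax": 0,"ay": 0,"az": 0,"hand": 0},
    {"tx": 0,"ty": 0,"tz": 0.1,"ax": 0,"ay": 0,"az": 0,"hand": 0},
    {"tx": 0,"ty": 0,"tz": 0.07,"ax": 0,"ay": 0,"az": 0,"hand": 0},
    {"tx": 0,"ty": 0,"tz": 0,"ax": 0,"ay": 0,"az": 0,"hand": 0},
  ],
)

```text
time: 16.33
eef_pos: [0.4953, -0.2069, 0.0614]
ee_rot: [0.734, -0.657, 0.116, -0.129]
wrist_force: [-0.3, -0.7, 2.4]
gripper_width: 0.0002
```

```bash
python3 -c "
from fit import *
go([-.034,.024,.003],180)
"
```

```text
t 16.33 tool shift units [-0.016  0.023  0.118] rot units [0.004 0.001 0.008]
panel xyz mm [-33.55  23.68   5.37] F panel [ 0.48 -0.7   2.4 ] w 0.0002
```

Request:
arm_command(
  plan=[
    {"tx": 0,"ty": 0,"tz": 0.07,"ax": 0,"ay": 0,"az": 0,"hand": 0},
    {"tx": 0,"ty": 0,"tz": 0.05,"ax": 0,"ay": 0,"az": 0,"hand": 0},
    {"tx": 0,"ty": 0,"tz": 0,"ax": 0,"ay": 0,"az": 0,"hand": 0},
  ],
)

```text
time: 16.58
eef_pos: [0.4961, -0.2068, 0.0591]
ee_rot: [0.734, -0.657, 0.116, -0.129]
wrist_force: [-0.1, -1.4, 3.8]
gripper_width: 0.0003
```

```bash
python3 -c "
from fit import *
go([-.034,.024,.003],180)
"
```

```text
t 16.58 tool shift units [-0.016  0.022 -0.001] rot units [0.004 0.001 0.007]
panel xyz mm [-33.59  23.69   2.97] F panel [ 1.12 -1.34  3.66] w 0.0003
```

Request:
arm_command(
  plan=[
    {"tx": 0,"ty": 0,"tz": 0.04,"ax": 0,"ay": 0,"az": 0,"hand": 0},
    {"tx": 0,"ty": 0,"tz": 0,"ax": 0,"ay": 0,"az": 0,"hand": 0},
  ],
)

```text
time: 16.75
eef_pos: [0.4964, -0.2067, 0.0584]
ee_rot: [0.734, -0.657, 0.116, -0.129]
wrist_force: [-0.4, -0.2, 5.2]
gripper_width: 0.0001
```

Request:
arm_command(
  plan=[
    {"tx": 0,"ty": 0,"tz": -0.3,"ax": 0,"ay": 0,"az": 0,"hand": 0},
    {"tx": 0,"ty": 0,"tz": -0.7,"ax": 0,"ay": 0,"az": 0,"hand": 0},
    {"tx": 0,"ty": 0,"tz": -1,"ax": 0,"ay": 0,"az": 0,"hand": 0},
    {"tx": 0,"ty": 0,"tz": -1,"ax": 0,"ay": 0,"az": 0,"hand": 0},
    {"tx": 0,"ty": 0,"tz": -1,"ax": 0,"ay": 0,"az": 0,"hand": 0},
    {"tx": 0,"ty": 0,"tz": -1,"ax": 0,"ay": 0,"az": 0,"hand": 0},
    {"tx": 0,"ty": 0,"tz": 0,"ax": 0,"ay": 0,"az": 0,"hand": 0},
  ],
)

```text
time: 17.33
eef_pos: [0.4617, -0.2108, 0.1552]
ee_rot: [0.734, -0.657, 0.117, -0.129]
wrist_force: [0.8, -0.9, 0.9]
gripper_width: -0.0003
```

```bash
python3 -c "
from fit import *
go([-.034,.024,.003],180)
c=cam('scene');save(c,'s12.png',4,(120,265,230,400));keys(c)
c=cam('wrist');save(c,'w12.png')
"
```

```text
t 17.33 tool shift units [-0.036  0.042  5.105] rot units [-0.008 -0.018  0.012]
panel xyz mm [-33.26  23.46 105.14] F panel [ 0.99 -0.99  0.58] w -0.0003
white 76 11.3
green 96 10.99
red 98 4.45
panel 209 0.82
```

View pics/s12.png

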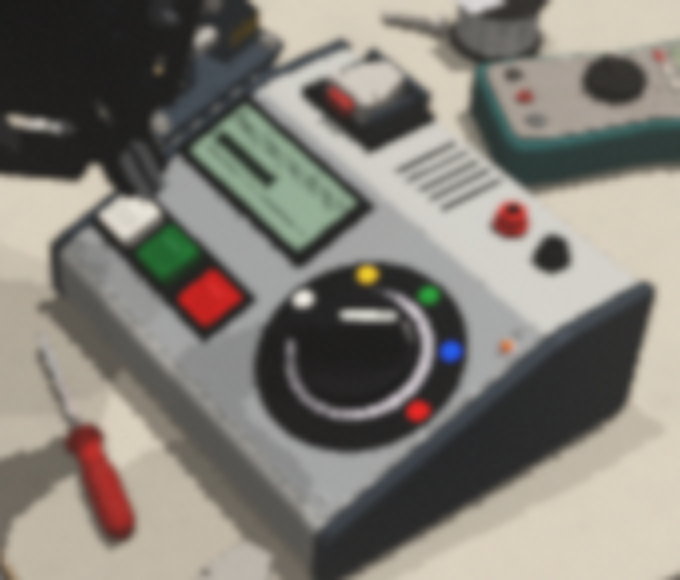

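View pics/w12.png

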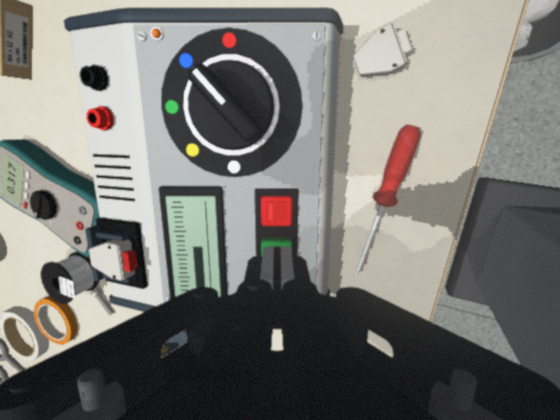

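Red is latched (4.5 mm), green and white are out, and the pointer is at blue. The bystanders have not moved and the arm is clear.

```bash
python3 -c "
from plant import *
print(job_done())"
```

```text
the job is handed in; nothing more can be done
None
```

The job is done in the order asked and handed in at about 17.5 s of the 64 s allowed.

- **Green key:** I pressed it until it latched. Depth readings before I touched the knob showed green at about 4.5 mm above the panel and red popped out at about 11 mm.
- **Knob:** I gripped the bar at yellow, where it started, and pushed it in to its stop with about 11 to 14 N. I turned it 90° clockwise to blue with almost no turning resistance (0.06 N m or less), then let it spring out there.
- **Red key:** I pressed it last and it latched again.

**Last checks:**
- **Keys:** red is latched at about 4.5 mm, with green at 11.0 mm and white at 11.3 mm, both out. These depth readings run about 1 mm low throughout, as they did on the untouched keys.
- **Knob:** the white line points at the blue dot. The skirt read 13.3 mm against the nominal 14 mm, measured right after release and before the red key was pressed, so I take the knob as fully out.
- **Bystanders and arm:** the screwdriver and the loose connector look unmoved in the pictures; I did not measure their positions again. The gripper ended about 105 mm clear of the panel.

No check failed. The knob's axis lay about 1 mm off my camera estimate, so I shifted the grip 0.8 mm before turning.

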